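Pack three gilded replicas into the leaning carrier and lock it

TASK

Pack the gilded figure, the mummy case and the pale jar, each standing head up, side by side in the leaning crate: follow its slant and set each one down gently on the crate's floor, whose height you must feel for, without dropping or forcing it. Then, with all three in, slide the red transport lock fully home to its end stop. Leave the little chair, the varnish jar and the brush where they are.

Things in the scene. Friction and masses are not known exactly. Their poses are not given: they have to be found in the camera images.
- crate: Open wooden crate with an orange band, leaning: outside 82 (x) x 220 (y) x 135 (z) mm, walls 6 mm. Origin: centre of its underside. Its z axis points out of the mouth, leaning 25 degrees from vertical towards its front (the robot's side); y is level, along its long side. Steel brackets flank its ends, to 127 mm either side along y.
- crate_rim (a point): Centre of the crate's mouth, level with the rim, 135 mm from the crate's origin; axes as the crate's. Mouth 70 (x) x 208 (y) mm. Inside, a cork-coloured floor, square to the crate's z, is set anywhere from 75 to 115 mm below the rim: its height differs each time and is not measured.
- carrier: Fixed plywood base plate of the carrier, 12 mm thick. Origin on the work surface, z up; the plate spans x -130 to +100 mm for y -125 to +140 mm, and x -210 to +100 mm for y 140 to 240 mm. The crate's origin is at (30, 0, 52) mm in this frame. The lock's track runs along x at y = 190 mm and ends in a red keeper block at its +x end.
- lock (a joint): Transport lock: red grip that slides on the carrier's track along the carrier's +x, away from the robot. 0 = open, 0.080 m = home at its end stop. It moves against a friction of about 3 N and stays where it is left.
- lock_top (a point): Centre of the top of the lock's red grip: 24 (x) x 22 (y) x 40 mm high block, its top 69 mm above the work surface, foot at 29 mm on a steel slide 50 x 30 mm. Its axes are the carrier's.
- figure: Gilded standing figure, round, 178 mm tall, standing upright. Origin: centre of its underside, z up to the head. Foot 50 mm diameter, robe about 42 mm, shoulders 46 mm diameter at 98 to 112 mm, neck, then a tall headdress, a cylinder of 34 mm diameter from 126 to 170 mm. About 0.35 kg.
- mummycase: Gold and blue mummy case, 172 mm tall, standing upright. Origin: centre of its underside, z up to the head, face to -x. Foot 46 (x) x 50 (y) mm, shoulders 42 x 52 mm from 73 to 123 mm, blue head 36 (x) x 42 (y) mm from 123 to 172 mm. About 0.3 kg.
- jar: Pale ivory jar with a gold head for a lid (one piece), 175 mm tall, standing upright. Origin: centre of its underside, z up. Body up to 56 mm diameter (60 to 95 mm high), head a cylinder of 40 mm diameter from 108 to 165 mm. About 0.35 kg.
- chair: Bystander: miniature gilded chair, 70 x 70 x 137 mm. Origin: centre of its underside.
- varnish: Bystander: closed varnish jar, 60 mm diameter, 85 mm high. Origin: centre of its underside.
- brush: Bystander: brush 170 mm long, lying. Origin: centre of its underside, x along it.

How it is judged (in metres and radians):
On the way, in this order (a step that is already met when the one before it is completed fails the run):
1. all three replicas stand in the crate, released and at rest, the lock still open (x of figure in the frame of crate between -0.035 and 0.035 m and y of figure in the frame of crate between -0.104 and 0.104 m and z of figure in the frame of crate between 0.012 and 0.08 m and angle between the z axis of each of figure, mummycase, jar and the z axis of crate, either way round below 0.3 rad and angle between each of figure, mummycase, jar's own z axis and vertical below 0.8 rad and contact force between each of figure, mummycase, jar and the fingers below 0.1 N and linear speed of each of figure, mummycase, jar below 0.03 m/s and x of mummycase in the frame of crate between -0.035 and 0.035 m and y of mummycase in the frame of crate between -0.104 and 0.104 m and z of mummycase in the frame of crate between 0.012 and 0.08 m and x of jar in the frame of crate between -0.035 and 0.035 m and y of jar in the frame of crate between -0.104 and 0.104 m and z of jar in the frame of crate between 0.012 and 0.08 m and value of joint lock below 0.05 m), for 0.2 s.
2. the transport lock is home (value of joint lock above 0.0775 m), for 0.2 s.
At the end, for the whole second after the job is handed in: Each of the three pieces stands in the crate, head up, within 0.3 rad of its slant, underside inside the walls and 12 to 80 mm above the crate's origin along its z, released and at rest (under 0.03 m/s); the lock is within 2.5 mm of its end stop (above 0.0775 m) (x of figure in the frame of crate between -0.035 and 0.035 m and y of figure in the frame of crate between -0.104 and 0.104 m and z of figure in the frame of crate between 0.012 and 0.08 m and angle between the z axis of each of figure, mummycase, jar and the z axis of crate, either way round below 0.3 rad and angle between each of figure, mummycase, jar's own z axis and vertical below 0.8 rad and contact force between each of figure, mummycase, jar and the fingers below 0.1 N and linear speed of each of figure, mummycase, jar below 0.03 m/s and x of mummycase in the frame of crate between -0.035 and 0.035 m and y of mummycase in the frame of crate between -0.104 and 0.104 m and z of mummycase in the frame of crate between 0.012 and 0.08 m and x of jar in the frame of crate between -0.035 and 0.035 m and y of jar in the frame of crate between -0.104 and 0.104 m and z of jar in the frame of crate between 0.012 and 0.08 m and value of joint lock above 0.0775 m); the robot touches nothing.
It fails at once if a replica is pressed against the crate with more than 50 N (contact force between any of figure, mummycase, jar and crate above 50 N).
It fails at once if a replica is dropped or knocked over (moves faster than 0.35 m/s with no finger on it) ((contact force between figure and the fingers below 0.02 N and linear speed of figure above 0.35 m/s) or (contact force between mummycase and the fingers below 0.02 N and linear speed of mummycase above 0.35 m/s) or (contact force between jar and the fingers below 0.02 N and linear speed of jar above 0.35 m/s)).
It fails at once if the chair, the varnish jar or the brush is moved more than 30 mm (distance of any of chair, varnish, brush from where it was at the start of the episode above 0.03 m).
It also fails if it takes over 72 s, if anything falls off the work surface, if the arm or the gripper's body presses on something with over 40 N, if the wrist force passes 120 N, or if a joint passes its speed limit or range.

ROBOT

A 6-joint arm with a two-finger parallel gripper is mounted at the origin on the work surface. World frame = base frame: x ahead of the robot, y to its left, z up, the work surface at z = 0. Lengths are in mm, angles in rad, forces in N, time in s.
With the tool pointing down it reaches from about 275 to 1000 mm from the base axis. Payload 8.4 kg.
Tool frame: the origin (TCP) lies at the centre of the arm's flange, where the gripper is bolted on; the fingertips stand 173 mm ahead of it and the grasp point (between the pads) lies 155 mm ahead of it; z points along the fingers, y is the direction in which the jaws open and shut (so a half turn about z gives the same grasp; the last joint's range is limited). The gripper opens to 85 mm and grips with 20 to 120 N. Pads are 22 mm wide; open, the fingers measure 114 mm over their backs; the gripper's body (76 mm by 85 mm) begins 54 mm behind the grasp point. The pads swing forward as they close: fully open they stand 13 mm farther back than shut.
Start: joints at [-1.256, 0.353, 1.633, -0, 1.155, -0.002], TCP at [194.704, -593.902, 404.681] pointing down, gripper open.
Joint ranges: [-2.63, 2.63], [-0.92, 2.1], [0.06, 2.66], [-1.3, 4.44], [0, 2.69], [-3.02, 3.02]. Speed limits (rad/s): [2.22, 2.22, 2.79, 3.14, 3.14, 3.14].

INTERFACE

Orientations are given as [roll, pitch, yaw] about the fixed x, y, z axes, in that order (R = Rz(yaw) Ry(pitch) Rx(roll)).
In Python, from rig import sense, grab_frame, camera_model, sign_off gives the robot as it stands. The module is installed in compiled form; this text tells all that it offers.
- The arm moves only by the tool step_arm, never from a script. Its argument "commands" is a list of rows, each a list of 3 entries, a list of its own where there are three numbers: the shift along the tool's x, y, z in mm, then the turn about the tool's z in rad, then the opening, from 0 (shut) to 1 (fully open). A call has 1 to 20 rows; each row shifts and turns the pose as measured when the row begins, along the tool's axes as they then stand; what a row does not reach is not made up. A row lasts 1/8 s, in which the tool goes at most 62.5 mm and 10.7 degrees, less where a joint would pass 70% of its speed; a pose out of reach is approached as far as the arm can. A call with a gripper value outside its range is refused whole. The fingers move at their own pace and stop on an object; "force" is the grip in N (left out, the last holds). Time passes only in rows, so rows that do not move let the fingers close. It gives the time, the measured TCP pose, the force and the opening at its end, in the units of the state.
- sense(): the state, without advancing time (a new reading comes with each control period).
- grab_frame(name): name is "scene" or "top"; returns the picture (384x512x3 uint8, blue, green, red); there is no depth.
- camera_model(name): a dict with "fx", "fy", "cx", "cy" (pixels), "R" (3x3) and "t" (3): a world point X has camera coordinates R X + t. Camera axes: x right, y down, z forward; pixel columns grow to the right and rows downward; lengths in mm; the calibration is good to about 2 mm. A picture is of the moment at which its call begins. camera_model takes no time and is no camera call.
- sign_off(): hands the job in, once; it reports no verdict.
The state is a dict: "clock": time; "qpos": joint angles; "qvel": joint speeds; "joint_efforts": joint torques, N m; "eef_pos": TCP position; "tcp_rot": TCP orientation; "contact_force": force on the tool from outside, world axes, zero at the start; "wrist_torque": the same for the moment, N m; "opening": opening from 0.0 (shut) to 1.0 (fully open).
Only numpy, scipy, OpenCV 4.12 (cv2) and the standard library are available. Lean on these libraries where they do the work, as an engineer would, in place of code of your own. Each camera call takes 0.05 s, during which the arm holds its last target. There are 200 camera calls.

## Working session

There is one attempt and no reset: what is moved stays moved. The work goes in short steps, Python scripts to look and compute and a tool call to move; the robot and the scene stay as the last step left them, time stands still between calls to the robot, and variables do not carry over. Pictures are saved under pics/ and viewed, about 8 in all and at most 12, crops included, and the job is handed in when it is done.

Besides the shell and the picture viewer there is one more tool, called after ">>>" as a command line: name --argument value ..., lists and objects as JSON in quotes. step_arm: Moves the arm, as the interface text tells. Its arguments: {"type":"object","properties":{"commands":{"type":"array","items":{"type":"array"}},"force":{"type":"number"}},"required":["commands"]}

```bash
mkdir -p pics; python3 - <<'E'
from rig import *
import cv2,numpy as np
for n in("scene","top"):
    cv2.imwrite(f"pics/{n}0.png",grab_frame(n)); m=camera_model(n); print(n,{k:np.round(v,3).tolist() for k,v in m.items()})
print(sense())
E
```

```text
scene {'fx': 384.352, 'fy': 384.352, 'cx': 255.231, 'cy': 193.908, 'R': [[-0.284, 0.959, -0.017], [0.75, 0.211, -0.627], [-0.598, -0.191, -0.778]], 't': [211.879, -323.56, 1319.302]}
top {'fx': 493.634, 'fy': 493.634, 'cx': 263.335, 'cy': 192.805, 'R': [[0.008, -1.0, -0.0], [-0.995, -0.008, -0.101], [0.101, 0.001, -0.995]], 't': [-69.484, 571.311, 1417.914]}
{'clock': 0.1, 'qpos': array([-1.25639841e+00,  3.53557331e-01,  1.63403640e+00, -5.60157982e-06,
        1.15520610e+00, -2.41333536e-03]), 'qvel': array([ 0.00191609, -0.00164242, -0.00286844, -0.00012391, -0.00081481,
       -0.00130475]), 'joint_efforts': array([-1.27441913e-04, -6.06356406e+01, -3.42819679e+01,  1.89076582e-05,
        4.08070991e-03, -3.72990155e-05]), 'eef_pos': array([ 194.63919746, -593.70403443,  404.06009399]), 'tcp_rot': array([-3.14038547e+00,  2.20871161e-06,  3.16813519e-01]), 'contact_force': array([0.18375586, 0.76030622, 0.66217706]), 'wrist_torque': array([-0.0482183 ,  0.01843723,  0.05219538]), 'opening': 1.000091894551302}
```

View pics/scene0.png

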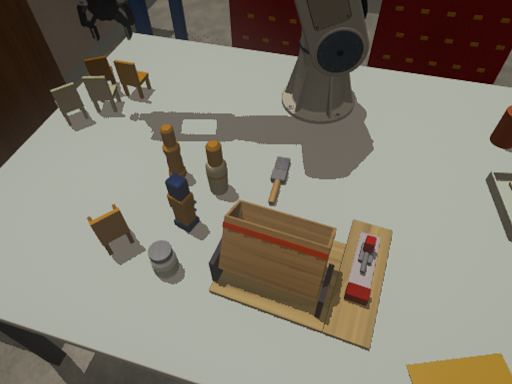

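View pics/top0.png

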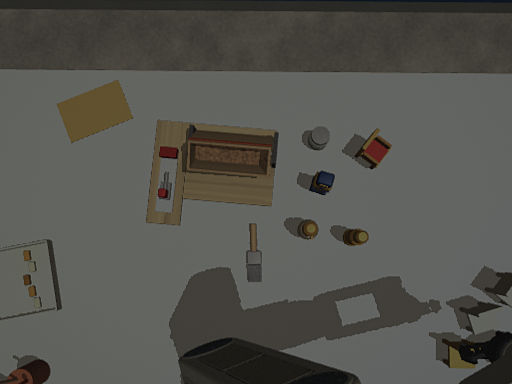

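Scene view: figure head (168,130), jar head (214,146), case head (178,185), crate around (275,255), lock grip (370,242). Top view: figure (355,237), jar (309,229), case (322,182), crate mouth centre about (230,157), lock grip (163,193). I'll enlarge both for precise points.

```bash
python3 - <<'E'
import cv2
def crop(src,dst,x0,y0,w,h,s):
    im=cv2.imread(src)[y0:y0+h,x0:x0+w]; im=cv2.resize(im,None,fx=s,fy=s,interpolation=cv2.INTER_CUBIC)
    im=cv2.convertScaleAbs(im,alpha=1.4,beta=10)
    for i in range(0,w,20): cv2.putText(im,str(x0+i),(i*s,10),0,.35,(255,255,255),1); cv2.line(im,(i*s,12),(i*s,18),(255,255,255),1)
    for j in range(0,h,20): cv2.putText(im,str(y0+j),(0,j*s+4),0,.35,(0,255,0),1)
    cv2.imwrite(dst,im)
crop("pics/top0.png","pics/topc.png",140,110,260,150,3)
crop("pics/scene0.png","pics/scenec.png",145,115,255,195,3)
E
```

```text
(no output)
```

View pics/topc.png

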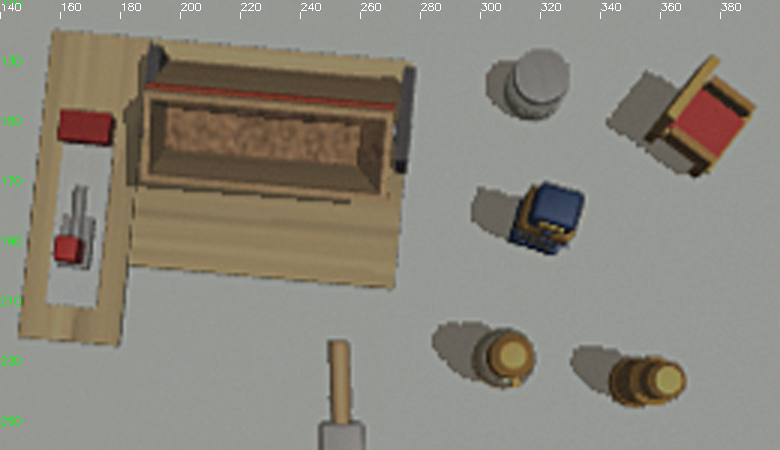

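View pics/scenec.png

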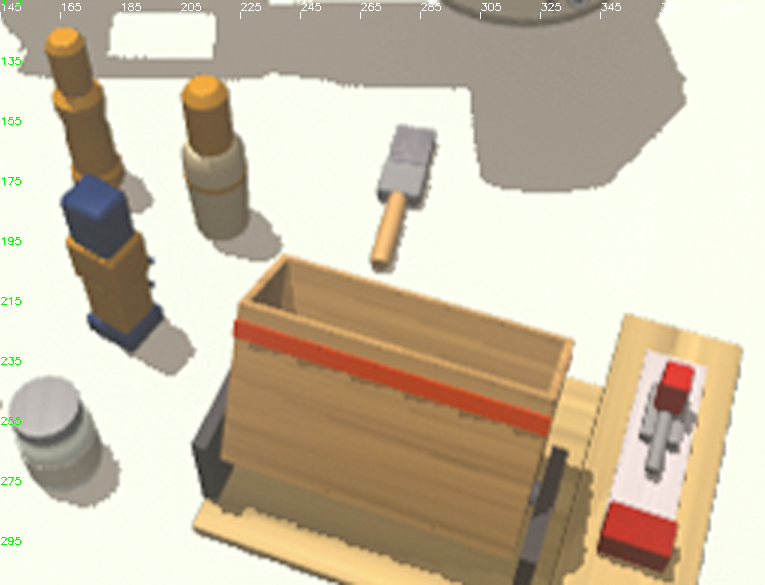

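```bash
cat > h.py <<'E'
import numpy as np
from rig import *
def ray(n,px):
    m=camera_model(n); R=np.array(m["R"]);t=np.array(m["t"])
    return -R.T@t, R.T@np.array([(px[0]-m["cx"])/m["fx"],(px[1]-m["cy"])/m["fy"],1])
def onz(n,px,z):
    c,d=ray(n,px); return c+d*(z-c[2])/d[2]
def proj(n,X):
    m=camera_model(n); p=np.array(m["R"])@X+np.array(m["t"]); return np.round([p[0]/p[2]*m["fx"]+m["cx"],p[1]/p[2]*m["fy"]+m["cy"]],1)
T=lambda x,y:(140+x/3,110+y/3)
S=lambda x,y:(145+x/3,115+y/3)
E
python3 - <<'E'
from h import *
from scipy.spatial.transform import Rotation as Ro
L=np.array([[100,240],[-210,240],[-210,140],[-130,-125],[100,-125.]])
W=np.array([onz("top",T(*p),12)[:2] for p in [(55,30),(20,337),(118,346),(396,287),(412,66)]])
lc,wc=L.mean(0),W.mean(0)
a=L-lc;b=W-wc
psi=np.arctan2((a[:,0]*b[:,1]-a[:,1]*b[:,0]).sum(),(a*b).sum())
R=np.array([[np.cos(psi),-np.sin(psi)],[np.sin(psi),np.cos(psi)]])
o=wc-R@lc; print("carrier",o,psi,"res",np.round(W-(L@R.T+o),1).tolist())
Rc=Ro.from_euler('zy',[psi,-np.radians(25)]).as_matrix()
cr=np.array([*(o+R@[30,0]),52]); print("crate",cr,"rim",cr+Rc@[0,0,135])
for sx in(-1,1):
  for sy in(-1,1):
    X=cr+Rc@[41*sx,110*sy,135]; t=proj("top",X);s=proj("scene",X); print(sx,sy,(t-[140,110])*3,(s-[145,115])*3)
for n,t,s,z in(("fig",(668,380),(63,32),178),("jar",(512,356),(205,82),175),("case",(558,205),(95,197),172),("lock",(69,249),(678,376),69)):
    print(n,onz("top",T(*t),z),onz("scene",S(*s),z))
for p in[(545,182),(585,192),(575,230),(532,222)]: print(onz("top",T(*p),172)[:2])
E
```

```text
carrier [672.25466774  23.81995088] -0.08259381984529937 res [[-0.3, -1.8], [0.6, -2.0], [0.8, 1.1], [3.2, -0.8], [-4.2, 3.5]]
crate [702.15239981  21.34495249  52.        ] rim [645.09893448  21.34495249 174.35155125]
-1 -1 [392.4 203.4] [273.6 252.9]
-1 1 [146.7 182.1] [565.5 331.5]
1 -1 [401.4 114.6] [227.4 301.8]
1 1 [150.6  92.4] [543.6 391.8]
fig [ 443.95940699 -324.64503079  178.        ] [ 439.88734114 -324.82503992  178.        ]
jar [ 463.754654   -189.57008484  175.        ] [ 462.28540419 -188.16863276  175.        ]
case [ 597.1392067  -230.67792382  172.        ] [ 599.16531675 -226.07916731  172.        ]
lock [564.94338622 220.92029109  69.        ] [568.15797812 225.80295902  69.        ]
[ 617.54545847 -219.28710785]
[ 608.90631555 -254.58215112]
[ 575.05185863 -245.54630444]
[ 581.84827721 -207.68698527]
```

```bash
python3 - <<'E'
from h import *
from scipy.spatial.transform import Rotation as Ro
from scipy.optimize import least_squares
rimT=[(-41,-110,(385,196)),(-41,110,(143,182)),(41,-110,(396,107)),(41,110,(147,88))]
rimS=[(-41,-110,(287,256)),(-41,110,(573,341)),(41,-110,(240,301)),(41,110,(548,396))]
P=[([100,240,12],(55,30)),([-210,240,12],(20,337)),([-210,140,12],(118,346)),([-130,-125,12],(396,287))]
def world(p,c): # crate coords->world
    ox,oy,psi=p; Rz=Ro.from_euler('z',psi).as_matrix(); Rc=Rz@Ro.from_euler('y',-25,degrees=True).as_matrix()
    return np.array([ox,oy,0])+Rz@[30,0,52]+Rc@np.array(c,float)
def wl(p,c): return np.array([p[0],p[1],0])+Ro.from_euler('z',p[2]).as_matrix()@np.array(c,float)
def res(p):
    r=[]
    for x,y,t in rimT: r+=list(proj("top",world(p,[x,y,135]))-T(*t))
    for x,y,t in rimS: r+=list(proj("scene",world(p,[x,y,135]))-S(*t))
    for c,t in P: r+=list(proj("top",wl(p,c))-T(*t))
    return np.array(r)
s=least_squares(res,[672,24,-.08],diff_step=1e-3,loss='soft_l1'); print(s.x); print(np.round(res(s.x),1))
p=s.x
print("crate",world(p,[0,0,0]),"rim",world(p,[0,0,135]))
for c in([-35,0,135],[35,0,135],[-35,-60,135],[-35,60,135]): print(c,world(p,c))
print("lock open", [wl(p,[x,190,69]) for x in(-120,-110,-100)], "keeper/homeline")
E
```

```text
[ 6.74318859e+02  2.40000000e+01 -7.97958680e-02]
[ 0.9  1.7 -0.2 -0.8 -0.2  1.6 -0.6  0.7 -2.9 -1.  -0.8 -0.6 -2.2  0.4
  0.8  1.5 -0.7 -0.6 -0.6 -0.2  0.5 -0.3 -0.2  0.2]
crate [704.22339923  21.60866361  52.        ] rim [647.35147809  26.15646454 174.35155125]
[-35, 0, 135] [615.73164109  28.6849658  159.55991209]
[35, 0, 135] [678.9713151   23.62796328 189.14319041]
[-35, -60, 135] [610.9489683  -31.12411412 159.55991209]
[-35, 60, 135] [620.51431387  88.49404572 159.55991209]
lock open [array([569.84582992, 222.96076533,  69.        ]), array([579.81400991, 222.1636532 ,  69.        ]), array([589.78218989, 221.36654106,  69.        ])] keeper/homeline
```

>>> step_arm --commands '[[[0,0,0],0.133,1],[[0,0,0],0.132,1],[[0,0,0],0.132,1],[[25,-45,0],0,1],[[25,-45,0],0,1],[[25,-45,0],0,1],[[25,-45,0],0,1],[[25,-45,0],0,1],[[25,-45,0],0,1],[[25,-45,0],0,1],[[25,-45,0],0,1],[[25,-45,0],0,1],[[0,0,0],0,1]]' --force 25

```text
clock: 1.72
eef_pos: [463.1, -199.4, 401.3]
tcp_rot: [-3.136, 0.003, -0.096]
contact_force: [-0.7, -0.4, 0.4]
opening: 0.999
```

```bash
cat >> h.py <<'E'
from scipy.spatial.transform import Rotation as Ro
def rep(target=None):
    s=sense(); M=Ro.from_euler('xyz',s["tcp_rot"]).as_matrix()
    print("t",round(s["clock"],2),"tcp",s["eef_pos"].round(1),"rot",s["tcp_rot"].round(3),"F",s["contact_force"].round(1),"M",s["wrist_torque"].round(2),"op",round(s["opening"],3))
    if target is not None: print("tool shift",(M.T@(np.array(target)-s["eef_pos"])).round(1))
E
python3 -c "
from h import *
rep([463,-189,295])"
```

```text
t 1.73 tcp [ 463.1 -199.4  401.3] rot [-3.136e+00  3.000e-03 -9.600e-02] F [-0.7 -0.4  0.4] M [-0.04  0.01  0.  ] op 0.999
tool shift [ -0.8  -9.7 106.3]
```

>>> step_arm --commands '[[[-1,-10,0],-0.01,1],[[0,0,40],0,1],[[0,0,40],0,1],[[0,0,26],0,1],[[0,0,0],0,0],[[0,0,0],0,0],[[0,0,0],0,0],[[0,0,0],0,0]]' --force 25

```text
clock: 2.72
eef_pos: [460.4, -191.4, 295.6]
tcp_rot: [-3.138, 0.0, -0.09]
contact_force: [0.8, 0.2, -2.4]
opening: 0.466
```

```bash
python3 -c "
from h import *
rep()"
```

```text
t 2.73 tcp [ 460.4 -191.4  295.6] rot [-3.138  0.    -0.09 ] F [ 0.8  0.2 -2.4] M [-0.04 -0.   -0.01] op 0.466
```

>>> step_arm --commands '[[[0,0,-30],-0.005,0],[[0,0,-45],-0.005,0],[[0,0,-50],0,0],[[0,0,-50],0,0],[[0,0,-50],0,0],[[15,-25,0],0,0],[[21,-38,0],0,0],[[21,-38,0],0,0],[[21,-38,0],0,0],[[21,-38,0],0,0],[[21,-38,0],0,0],[[21,-38,0],0,0],[[15,-30,0],0,0],[[11,-19,0],0,0],[[0,0,0],0,0]]'

```text
clock: 4.6
eef_pos: [652.9, 105.5, 534.6]
tcp_rot: [-3.14, -0.005, -0.08]
contact_force: [-0.4, -0.1, -2.2]
opening: 0.46
```

```bash
cat >> h.py <<'E'
import cv2
def crop(n,dst,x0,y0,w,h,s):
    im=grab_frame(n)[y0:y0+h,x0:x0+w]; im=cv2.resize(im,None,fx=s,fy=s,interpolation=cv2.INTER_CUBIC)
    im=cv2.convertScaleAbs(im,alpha=1.4,beta=10)
    for i in range(0,w,20): cv2.putText(im,str(x0+i),(i*s,10),0,.35,(255,255,255),1)
    for j in range(0,h,20): cv2.putText(im,str(y0+j),(0,j*s+4),0,.35,(0,255,0),1)
    cv2.imwrite("pics/"+dst,im)
E
python3 -c "
from h import *
rep([653,95,445]); crop('scene','a1.png',200,90,200,200,3)"
```

```text
t 4.6 tcp [652.9 105.5 534.6] rot [-3.14  -0.005 -0.08 ] F [-0.4 -0.1 -2.2] M [-0.03 -0.02  0.02] op 0.46
tool shift [ 0.6 10.7 89.6]
```

View pics/a1.png

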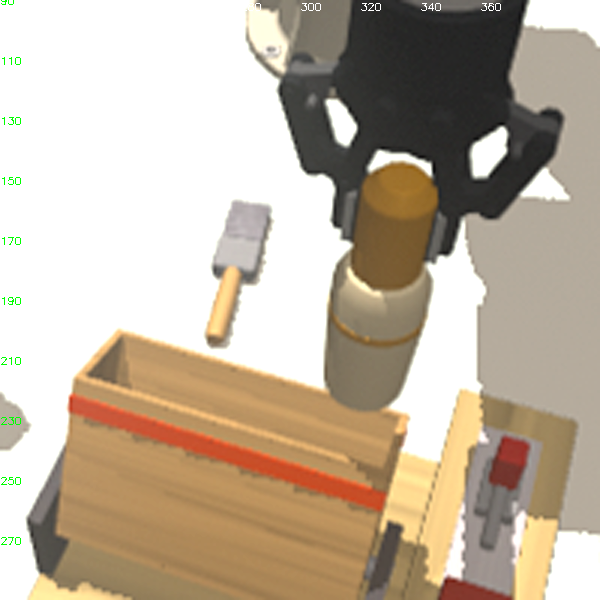

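>>> step_arm --commands '[[[1,11,20],0,0],[[0,0,30],0,0],[[0,0,25],0,0],[[0,0,12],0,0],[[0,0,0],0,0]]'

```text
clock: 5.28
eef_pos: [651.2, 88.5, 450.5]
tcp_rot: [-3.141, -0.009, -0.085]
contact_force: [-0.7, -0.6, -3.1]
opening: 0.458
```

```bash
python3 -c "
from h import *
rep(); print(proj('scene',np.array([655.6,105.5,239.])))"
```

```text
t 5.28 tcp [651.2  88.5 450.5] rot [-3.141 -0.009 -0.085] F [-0.7 -0.6 -3.1] M [-0.03  0.04 -0.03] op 0.458
[320.7 215.3]
```

>>> step_arm --commands '[[[0,-6,4],0,0],[[-8,0,1],0,0],[[-8,0,1],0,0],[[-8,0,1],0,0],[[0,0,0],0,0]]'

```text
clock: 5.9
eef_pos: [627.1, 96.9, 446.1]
tcp_rot: [-3.14, -0.015, -0.085]
contact_force: [0.2, -0.4, -3.0]
opening: 0.461
```

```bash
python3 -c "
from h import *
rep()"
```

```text
t 5.9 tcp [627.1  96.9 446.1] rot [-3.14  -0.015 -0.085] F [ 0.2 -0.4 -3. ] M [ 0.02 -0.02  0.02] op 0.461
```

```bash
python3 -c "
from h import *
crop('scene','a2.png',200,110,200,180,3)"
```

```text
(no output)
```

View pics/a2.png

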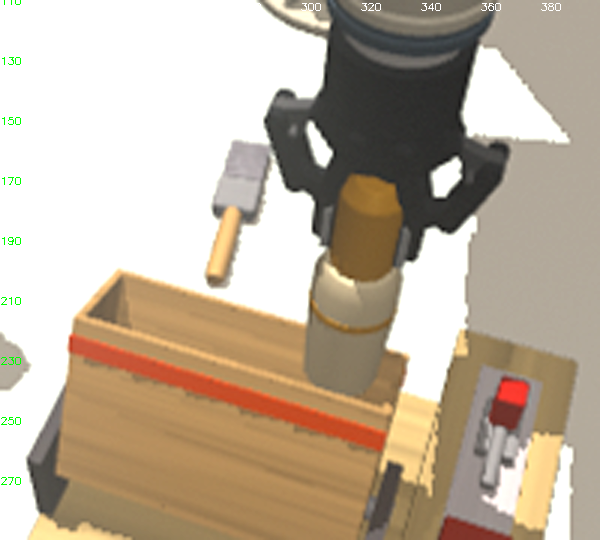

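```bash
python3 -c "
from h import *
f=lambda X:(proj('scene',np.array(X))-[200,110])*3
print(f([629,97,326]),f([629,97,151]),'tilted foot',f([629+60,97,165]),f([629+30,97,155]))
for x in(-35,-41,35,41):
  for y in (40,69,104): 
    c=np.radians(25);X=[x*np.cos(c)-135*np.sin(c),y,52+x*np.sin(c)+135*np.cos(c)]
    print(x,y,f([704.2+X[0]*.9968+y*.0797,21.6-X[0]*.0797+y*.9968,X[2]]))
"
```

```text
[373.2 189.6] [342.3 357. ] tilted foot [327.  418.2] [334.5 389.1]
-35 40 [306.6 329.4]
-35 69 [346.5 341.4]
-35 104 [395.7 355.8]
-41 40 [308.4 325.5]
-41 69 [348.3 337.2]
-41 104 [396.9 351.9]
35 40 [282.  378.3]
35 69 [324.9 391.5]
35 104 [378.  407.7]
41 40 [279.6 382.8]
41 69 [322.8 396. ]
41 104 [376.2 412.8]
```

Jar foot seems to be just inside the near rim (pixel ~ (313,238)), slightly tilted. Continuing the tilting move.

>>> step_arm --commands '[[[-8,0,2],0,0],[[-8,0,2],0,0],[[-8,0,2],0,0],[[0,0,0],0,0]]'

```text
clock: 6.45
eef_pos: [602.3, 99.1, 439.9]
tcp_rot: [-3.139, -0.017, -0.085]
contact_force: [0.3, -0.5, -1.9]
opening: 0.46
```

```bash
python3 -c "
from h import *
rep();crop('scene','a3.png',200,110,200,180,3)"
```

```text
t 6.45 tcp [602.3  99.1 439.9] rot [-3.139 -0.017 -0.085] F [ 0.3 -0.5 -1.9] M [-0.03 -0.23  0.02] op 0.46
```

View pics/a3.png

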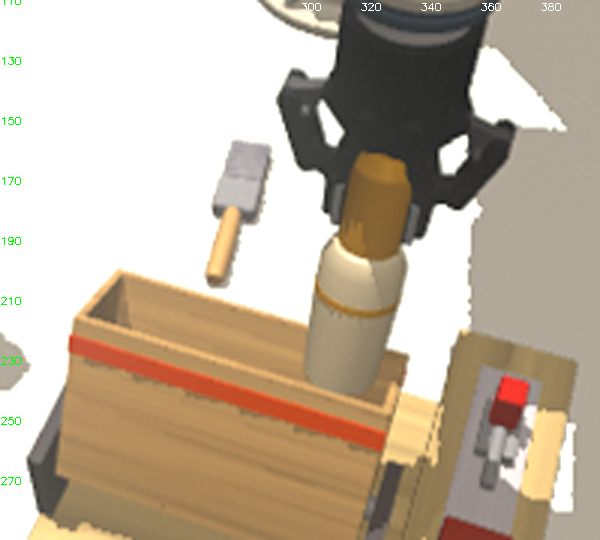

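>>> step_arm --commands '[[[-7,3,0],0,0],[[-4,0,0],0,0],[[3.4,0,7.3],0,0],[[3.4,0,7.3],0,0],[[3.4,0,7.3],0,0],[[3.4,0,7.3],0,0],[[0,0,0],0,0]]'

```text
clock: 7.38
eef_pos: [605.9, 95.5, 407.5]
tcp_rot: [-3.14, -0.016, -0.085]
contact_force: [2.8, -0.1, -2.7]
opening: 0.453
```

```bash
cat >> h.py <<'E'
def ins(y,off,gh): # crate-frame grip x,y, underside z; off = axis offset ahead of tool, gh = grip height above underside
    s=sense(); p=s["eef_pos"]-[0,0,155]; M=Ro.from_euler('xyz',s["tcp_rot"]).as_matrix(); p=p+M[:,0]*off
    Rc=Ro.from_euler('ZY',[-.08,-np.radians(25)]).as_matrix(); c=Rc.T@(p-[704.2,21.6,52])
    print("crate xyz of grip",c.round(1),"underside if aligned",round(c[2]-gh,1),"to y slot: tool y",round(c[1]-y,1),"F crate",(Rc.T@s["contact_force"]).round(1)); rep()
E
python3 -c "
from h import *
ins(69,2.5,140)"
```

```text
crate xyz of grip [ -7.1  65.8 224.5] underside if aligned 84.5 to y slot: tool y -3.2 F crate [ 1.4  0.1 -3.7]
t 7.38 tcp [605.9  95.5 407.5] rot [-3.14  -0.016 -0.085] F [ 2.8 -0.1 -2.7] M [-0.02 -0.54 -0.01] op 0.453
```

>>> step_arm --commands '[[[2.7,-3,3.6],0,0],[[1.7,0,3.6],0,0],[[1.7,0,3.6],0,0],[[1.7,0,3.6],0,0],[[1.7,0,3.6],0,0],[[1.7,0,3.6],0,0]]'

```text
clock: 8.12
eef_pos: [617.9, 97.8, 384.6]
tcp_rot: [-3.14, -0.014, -0.085]
contact_force: [0.3, 0.9, -2.4]
opening: 0.455
```

```bash
python3 -c "
from h import *
ins(69,2.5,140)"
```

```text
crate xyz of grip [ -6.1  69.1 198.8] underside if aligned 58.8 to y slot: tool y 0.1 F crate [-0.9  0.9 -2.3]
t 8.12 tcp [617.9  97.8 384.6] rot [-3.14  -0.014 -0.085] F [ 0.3  0.9 -2.4] M [ 0.01 -0.15 -0.  ] op 0.455
```

Not at the floor yet; feel downwards in 3 mm steps.

>>> step_arm --commands '[[[1.2,0,2.7],0,0],[[1.2,0,2.7],0,0],[[1.2,0,2.7],0,0]]'

```text
clock: 8.5
eef_pos: [621.9, 97.4, 375.9]
tcp_rot: [-3.14, -0.014, -0.085]
contact_force: [0.8, 0.2, -2.8]
opening: 0.456
```

```bash
python3 -c "
from h import *
ins(69,2.5,140)"
```

```text
crate xyz of grip [ -6.2  69.  189.3] underside if aligned 49.3 to y slot: tool y 0.0 F crate [-0.5  0.2 -2.8]
t 8.5 tcp [621.9  97.4 375.9] rot [-3.14  -0.014 -0.085] F [ 0.8  0.2 -2.8] M [-0.03 -0.05 -0.02] op 0.456
```

>>> step_arm --commands '[[[1.2,0,2.7],0,0],[[1.2,0,2.7],0,0],[[1.2,0,2.7],0,0]]'

```text
clock: 8.88
eef_pos: [624.7, 97.4, 371.1]
tcp_rot: [-3.139, -0.011, -0.085]
contact_force: [-20.2, -0.8, 35.3]
opening: 0.459
```

```bash
python3 -c "
from h import *
ins(69,2.5,140)"
```

```text
crate xyz of grip [ -5.7  69.2 183.8] underside if aligned 43.8 to y slot: tool y 0.2 F crate [-3.2 -2.5 40.5]
t 8.88 tcp [624.7  97.4 371.1] rot [-3.139 -0.011 -0.085] F [-20.2  -0.8  35.3] M [-0.22  2.69 -0.1 ] op 0.459
```

>>> step_arm --commands '[[[-0.6,0,-1.3],0,0],[[0,0,0],0,0]]'

```text
clock: 9.12
eef_pos: [623.9, 97.6, 373.2]
tcp_rot: [-3.139, -0.012, -0.085]
contact_force: [1.2, -0.1, -2.6]
opening: 0.457
```

```bash
python3 -c "
from h import *
ins(69,2.5,140);crop('scene','a4.png',200,110,200,180,3)"
```

```text
crate xyz of grip [ -5.5  69.3 186. ] underside if aligned 46.0 to y slot: tool y 0.3 F crate [-0.  -0.  -2.9]
t 9.12 tcp [623.9  97.6 373.2] rot [-3.139 -0.012 -0.085] F [ 1.2 -0.1 -2.6] M [ 0.09 -0.   -0.04] op 0.457
```

View pics/a4.png

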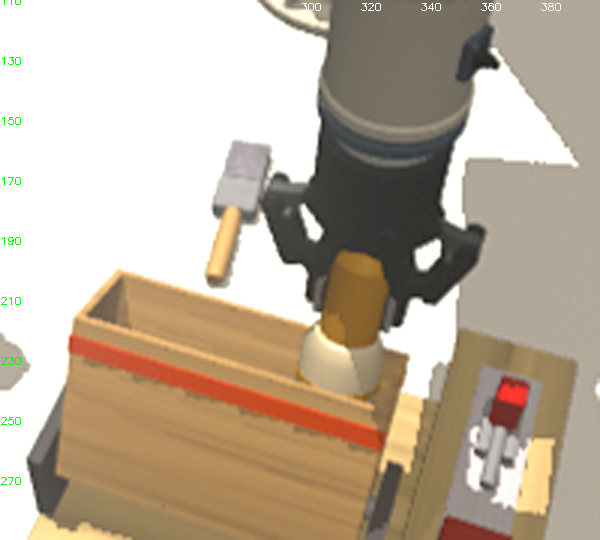

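Jar is in, hanging ~1 mm above the felt floor (head at about (319,207)). Lower that 1 mm and release.

>>> step_arm --commands '[[[0.5,0,1.1],0,0],[[0,0,0],0,0.5],[[0,0,0],0,0.56],[[0,0,0],0,0.62],[[0,0,0],0,0.62]]'

```text
clock: 9.8
eef_pos: [624.8, 97.5, 371.5]
tcp_rot: [-3.139, -0.012, -0.085]
contact_force: [-0.1, 0.2, -0.2]
opening: 0.621
```

```bash
python3 -c "
from h import *
ins(69,2.5,140)"
```

```text
crate xyz of grip [ -5.4  69.3 184. ] underside if aligned 44.0 to y slot: tool y 0.3 F crate [-0.2  0.2 -0.1]
t 9.8 tcp [624.8  97.5 371.5] rot [-3.139 -0.012 -0.085] F [-0.1  0.2 -0.2] M [0.01 0.06 0.  ] op 0.621
```

>>> step_arm --commands '[[[-5,0,-11],0,0.62],[[-8,0,-18],0,0.62],[[-8,0,-18],0,0.62],[[-4,0,-25],0,1],[[3,35,-10],0,1],[[3,50,0],0,1],[[3,50,0],0,1],[[3,50,0],0,1],[[3,50,0],0.08,1],[[3,50,0],0.09,1],[[3,30,0],0,1],[[0,0,0],0,1]]'

```text
clock: 11.3
eef_pos: [577.8, -222.5, 473.1]
tcp_rot: [-3.135, -0.027, -0.258]
contact_force: [1.1, 0.6, 0.5]
opening: 1.003
```

```bash
python3 -c "
from h import *
rep([598,-229,305])
# jar check in top and case refine
c=np.radians(25)
im=grab_frame('top');cv2.imwrite('pics/t1.png',im)
"; python3 - <<'E'
import cv2
im=cv2.imread('pics/t1.png')[130:210,180:380]; im=cv2.convertScaleAbs(cv2.resize(im,None,fx=4,fy=4,interpolation=cv2.INTER_CUBIC),alpha=1.5,beta=10); cv2.imwrite('pics/t1c.png',im)
E
```

```text
t 11.3 tcp [ 577.8 -222.5  473.1] rot [-3.135 -0.027 -0.258] F [1.1 0.6 0.5] M [-0.01  0.04  0.02] op 1.003
tool shift [ 16.6   2.2 168.7]
```

View pics/t1c.png

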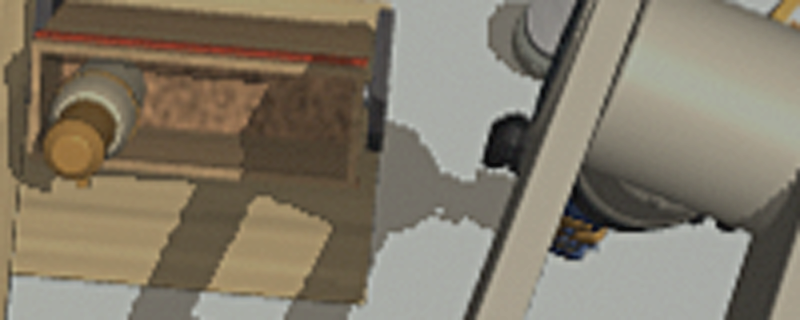

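Jar stands at the +y end, leaning with the crate (its head at top px (199,167)). Now the case.

>>> step_arm --commands '[[[12.6,2,20],0,1],[[0,0,50],0,1],[[0,0,30],0,1],[[0,0,0],0,1]]'

```text
clock: 11.85
eef_pos: [595.3, -222.7, 369.7]
tcp_rot: [-3.134, -0.029, -0.252]
contact_force: [-0.3, 0.9, 0.1]
opening: 1.003
```

```bash
cat >>h.py <<'E'
def gp(target):
    s=sense(); M=Ro.from_euler('xyz',s["tcp_rot"]).as_matrix(); g=s["eef_pos"]+M[:,2]*155
    print("grasp pt",g.round(1),"tool shift",(M.T@(np.array(target)-g)).round(1)); rep()
E
python3 -c "
from h import *
gp([598,-229,150])"
```

```text
grasp pt [ 600.  -222.7  214.7] tool shift [-2.3  7.1 64.6]
t 11.85 tcp [ 595.3 -222.7  369.7] rot [-3.134 -0.029 -0.252] F [-0.3  0.9  0.1] M [0.02 0.04 0.04] op 1.003
```

>>> step_arm --commands '[[[-2,6,10],0,1],[[0,0,30],0,1],[[0,0,24],0,1],[[0,0,0],0,0],[[0,0,0],0,0],[[0,0,0],0,0],[[0,0,0],0,0]]' --force 25

```text
clock: 12.72
eef_pos: [596.4, -228.3, 309.8]
tcp_rot: [-3.135, -0.039, -0.25]
contact_force: [0.4, -0.1, -3.9]
opening: 0.487
```

```bash
python3 -c "
from h import *
gp([598,-229,150])"
```

```text
grasp pt [ 602.4 -228.8  154.9] tool shift [-4.4  1.3  4.7]
t 12.72 tcp [ 596.4 -228.3  309.8] rot [-3.135 -0.039 -0.25 ] F [ 0.4 -0.1 -3.9] M [-0.01  0.04  0.08] op 0.487
```

>>> step_arm --commands '[[[0,0,-25],0,0],[[0,0,-40],-0.05,0],[[0,0,-50],-0.06,0],[[0,0,-50],-0.06,0],[[0,0,-40],0,0],[[4,-25,0],0,0],[[5,-38,0],0,0],[[5,-38,0],0,0],[[5,-38,0],0,0],[[5,-38,0],0,0],[[5,-38,0],0,0],[[3,-25,0],0,0],[[0,0,0],0,0]]'

```text
clock: 14.35
eef_pos: [636.3, 16.8, 524.9]
tcp_rot: [-3.141, -0.039, -0.075]
contact_force: [0.7, -0.9, -2.8]
opening: 0.486
```

```bash
python3 -c "
from h import *
gp([654.5,23.5,305])"
```

```text
grasp pt [642.3  16.5 370. ] tool shift [ 9.2 -7.9 65.4]
t 14.35 tcp [636.3  16.8 524.9] rot [-3.141 -0.039 -0.075] F [ 0.7 -0.9 -2.8] M [-0.04  0.07  0.01] op 0.486
```

>>> step_arm --commands '[[[9,-7,10],0,0],[[0,0,25],0,0],[[0,0,22],0,0],[[0,0,8],0,0],[[0,0,0],0,0]]'

```text
clock: 14.98
eef_pos: [649.7, 20.6, 456.8]
tcp_rot: [3.142, -0.038, -0.078]
contact_force: [0.1, 0.8, -3.6]
opening: 0.489
```

```bash
python3 -c "
from h import *
gp([654.5,23.5,305])"
```

```text
grasp pt [655.6  20.1 301.9] tool shift [-1.2 -3.3 -3.1]
t 14.97 tcp [649.7  20.6 456.8] rot [ 3.142 -0.038 -0.078] F [ 0.1  0.8 -3.6] M [-0.01 -0.03 -0.01] op 0.489
```

>>> step_arm --commands '[[[-5,-3,0.5],0,0],[[-8,0,0.5],0,0],[[-8,0,0.5],0,0],[[-8,0,0.5],0,0],[[-8,0,0.5],0,0],[[-8,0,0.5],0,0]]'

```text
clock: 15.72
eef_pos: [603.8, 27.2, 456.3]
tcp_rot: [-3.141, -0.048, -0.079]
contact_force: [1.6, -0.3, -0.2]
opening: 0.489
```

```bash
sed -i 's/p=s\["eef_pos"\]-\[0,0,155\]; M=Ro.from_euler(.xyz.,s\["tcp_rot"\]).as_matrix(); p=p+M\[:,0\]\*off/M=Ro.from_euler("xyz",s["tcp_rot"]).as_matrix(); p=s["eef_pos"]+M[:,2]*155+M[:,0]*off/' h.py; python3 -c "
from h import *
ins(-2,-4.4,155)"
```

```text
crate xyz of grip [ 17.1  -2.3 267.1] underside if aligned 112.1 to y slot: tool y -0.3 F crate [ 1.4 -0.1 -0.8]
t 15.72 tcp [603.8  27.2 456.3] rot [-3.141 -0.048 -0.079] F [ 1.6 -0.3 -0.2] M [-0.04 -0.55  0.02] op 0.489
```

>>> step_arm --commands '[[[-8,0,1],0,0],[[-8,0,1],0,0],[[-8,0,1],0,0],[[-3,0,1],0,0],[[0,0,0],0,0]]'

```text
clock: 16.35
eef_pos: [574.5, 29.6, 450.4]
tcp_rot: [-3.141, -0.048, -0.078]
contact_force: [1.8, 0.1, -0.9]
opening: 0.49
```

```bash
python3 -c "
from h import *
ins(-2,-4.4,155);crop('scene','a5.png',200,110,200,180,3)"
```

```text
crate xyz of grip [-12.1  -2.3 274.2] underside if aligned 119.2 to y slot: tool y -0.3 F crate [ 1.3  0.2 -1.6]
t 16.35 tcp [574.5  29.6 450.4] rot [-3.141 -0.048 -0.078] F [ 1.8  0.1 -0.9] M [-0.03 -0.51 -0.01] op 0.49
```

View pics/a5.png

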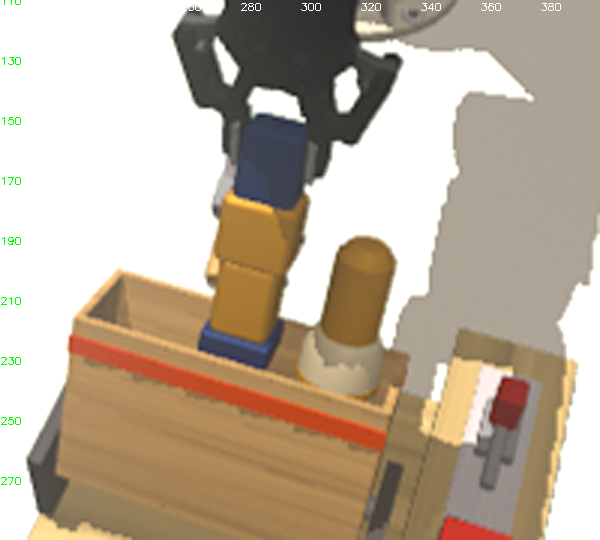

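Case is inside the mouth (foot at px (280,225)) and tilted with the slant. Descending along it.

>>> step_arm --commands '[[[2.5,0,4],0,0],[[2.9,0,6.9],0,0],[[2.9,0,6.9],0,0],[[2.9,0,6.9],0,0],[[2.9,0,6.9],0,0],[[2.5,0,6],0,0],[[0,0,0],0,0]]'

```text
clock: 17.27
eef_pos: [594.5, 28.0, 409.4]
tcp_rot: [-3.141, -0.045, -0.079]
contact_force: [2.0, 0.7, -4.4]
opening: 0.491
```

```bash
python3 -c "
from h import *
ins(-2,-4.4,155)"
```

```text
crate xyz of grip [-11.7  -2.3 228.7] underside if aligned 73.7 to y slot: tool y -0.3 F crate [-0.2  0.8 -4.8]
t 17.27 tcp [594.5  28.  409.4] rot [-3.141 -0.045 -0.079] F [ 2.   0.7 -4.4] M [-0.05 -0.37 -0.  ] op 0.491
```

>>> step_arm --commands '[[[1.7,0,3],0,0],[[1.7,0,3.7],0,0],[[1.7,0,3.7],0,0],[[1.5,0,3.5],0,0],[[1,0,2.5],0,0],[[0,0,0],0,0]]'

```text
clock: 18.02
eef_pos: [603.0, 27.3, 392.3]
tcp_rot: [-3.141, -0.044, -0.079]
contact_force: [1.3, 0.6, -2.7]
opening: 0.488
```

```bash
python3 -c "
from h import *
ins(-2,-4.4,155)"
```

```text
crate xyz of grip [-11.4  -2.3 209.7] underside if aligned 54.7 to y slot: tool y -0.3 F crate [ 0.   0.7 -3. ]
t 18.02 tcp [603.   27.3 392.3] rot [-3.141 -0.044 -0.079] F [ 1.3  0.6 -2.7] M [ 0.03 -0.18  0.03] op 0.488
```

>>> step_arm --commands '[[[1,0,2.2],0,0],[[0.8,0,2],0,0],[[0.6,0,1.4],0,0]]'

```text
clock: 18.4
eef_pos: [604.6, 27.2, 390.5]
tcp_rot: [-3.141, -0.042, -0.079]
contact_force: [-6.7, 0.8, 9.2]
opening: 0.486
```

```bash
python3 -c "
from h import *
ins(-2,-4.4,155)"
```

```text
crate xyz of grip [-10.9  -2.2 207.5] underside if aligned 52.5 to y slot: tool y -0.2 F crate [-2.2  0.2 11.2]
t 18.4 tcp [604.6  27.2 390.5] rot [-3.141 -0.042 -0.079] F [-6.7  0.8  9.2] M [-0.1   0.9  -0.04] op 0.486
```

>>> step_arm --commands '[[[1,0,0],0,0],[[1.5,0,0.5],0,0],[[1.5,0,0.5],0,0]]'

```text
clock: 18.77
eef_pos: [607.0, 27.1, 391.3]
tcp_rot: [-3.141, -0.038, -0.079]
contact_force: [-10.7, 0.5, 11.2]
opening: 0.491
```

```bash
python3 -c "
from h import *
ins(-2,-4.4,155); crop('scene','a6.png',220,130,140,130,4)"
```

```text
crate xyz of grip [ -9.1  -2.2 207.6] underside if aligned 52.6 to y slot: tool y -0.2 F crate [-5.  -0.3 14.6]
t 18.77 tcp [607.   27.1 391.3] rot [-3.141 -0.038 -0.079] F [-10.7   0.5  11.2] M [ 0.02  1.74 -0.06] op 0.491
```

View pics/a6.png

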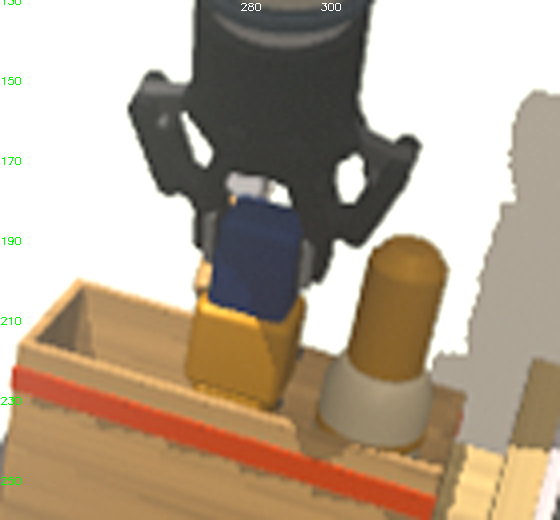

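```bash
python3 - <<'E'
from h import *
Rc=Ro.from_euler('ZY',[-.08,-np.radians(25)]).as_matrix(); o=np.array([704.2,21.6,52])
def zc(px,x):
    c,d=ray("scene",px); c=Rc.T@(c-o); d=Rc.T@d; return (c+d*(x-c[0])/d[0]).round(1)
P=lambda x,y:(220+x/4,130+y/4)
print("case head base",zc(P(255,308),8),zc(P(255,308),20))
print("case top +x edge",zc(P(260,213),8),"back",zc(P(260,197),-28))
print("far rim inner/outer near case",zc(P(235,405),35),zc(P(235,412),41), "jar dome top",zc(P(410,236),-6), "jar head base",zc(P(388,383),14))
E
```

```text
case head base [  8.    3.9 176. ] [ 20.    6.1 182.6]
case top +x edge [  8.   -2.8 227.1] back [-28.  -11.3 218.6]
far rim inner/outer near case [ 35.    8.5 135.2] [ 41.   10.2 135.2] jar dome top [ -6.   68.4 229.9] jar head base [ 14.   76.7 160. ]
```

Case aligned, underside ~53 mm by image, matching the felt contact at 52.5 — it's on the floor. Relax and release.

>>> step_arm --commands '[[[-1.2,0,-0.3],0,0],[[0,0,0],0,0.52],[[0,0,0],0,0.57],[[0,0,0],0,0.61],[[0,0,0],0,0.61]]'

```text
clock: 19.45
eef_pos: [606.6, 27.2, 391.7]
tcp_rot: [-3.141, -0.04, -0.079]
contact_force: [0.7, 0.1, -0.3]
opening: 0.616
```

```bash
python3 -c "
from h import *
ins(-2,-4.4,155)"
```

```text
crate xyz of grip [ -8.9  -2.1 207.9] underside if aligned 52.9 to y slot: tool y -0.1 F crate [ 0.5  0.1 -0.5]
t 19.45 tcp [606.6  27.2 391.7] rot [-3.141 -0.04  -0.079] F [ 0.7  0.1 -0.3] M [0.02 0.06 0.03] op 0.616
```

>>> step_arm --commands '[[[-4,0,-9.5],0,0.61],[[-7,0,-17],0,0.61],[[-7,0,-17],0,0.61],[[-4,0,-20],0,1],[[-10,25,-5],0,1],[[-14,44,0],0,1],[[-14,44,0],0,1],[[-14,44,0],0,1],[[-14,44,0],0,1],[[-14,44,0],0,1],[[-14,44,0],0,1],[[-14,44,0],0,1],[[-7,22,10],0,1],[[0,0,0],0,1]]'

```text
clock: 21.2
eef_pos: [430.2, -323.7, 464.8]
tcp_rot: [3.137, -0.059, -0.076]
contact_force: [0.1, 0.9, 0.2]
opening: 0.998
```

```bash
python3 -c "
from h import *
gp([442,-325,150])"
```

```text
grasp pt [ 439.2 -325.   310. ] tool shift [ -6.7  -0.9 159.9]
t 21.2 tcp [ 430.2 -323.7  464.8] rot [ 3.137 -0.059 -0.076] F [0.1 0.9 0.2] M [0.03 0.01 0.01] op 0.998
```

>>> step_arm --commands '[[[-7,-1,30],0,1],[[0,0,45],0,1],[[0,0,20],0,1],[[0,0,0],0,1]]'

```text
clock: 21.7
eef_pos: [430.3, -320.3, 372.9]
tcp_rot: [3.135, -0.065, -0.075]
contact_force: [-0.7, -0.0, 0.2]
opening: 1.0
```

```bash
python3 -c "
from h import *
gp([442,-325,150])"
```

```text
grasp pt [ 440.3 -322.1  218.3] tool shift [-2.6  2.3 68.3]
t 21.7 tcp [ 430.3 -320.3  372.9] rot [ 3.135 -0.065 -0.075] F [-0.7 -0.   0.2] M [-0.06  0.04 -0.  ] op 1.0
```

>>> step_arm --commands '[[[-4,2,20],0,1],[[0,0,35],0,1],[[0,0,10],0,1],[[0,0,0],0,0],[[0,0,0],0,0],[[0,0,0],0,0],[[0,0,0],0,0]]' --force 25

```text
clock: 22.58
eef_pos: [434.2, -322.4, 316.8]
tcp_rot: [3.128, -0.077, -0.072]
contact_force: [-1.1, 0.3, -3.5]
opening: 0.384
```

```bash
python3 -c "
from h import *
gp([442,-325,150])"
```

```text
grasp pt [ 445.9 -325.3  162.3] tool shift [-4.8 -0.2 12. ]
t 22.57 tcp [ 434.2 -322.4  316.8] rot [ 3.128 -0.077 -0.072] F [-1.1  0.3 -3.5] M [0.01 0.06 0.04] op 0.384
```

>>> step_arm --commands '[[[0,0,-25],0,0],[[0,0,-40],0,0],[[0,0,-50],0,0],[[0,0,-50],0,0],[[0,0,-40],0,0],[[14,-20,0],0,0],[[23,-34,0],0,0],[[23,-34,0],0,0],[[23,-34,0],0,0],[[23,-34,0],0,0],[[23,-34,0],0,0],[[23,-34,0],0,0],[[23,-34,0],0,0],[[14,-20,0],0,0],[[0,0,0],0,0]]' --force 30

```text
clock: 24.45
eef_pos: [629.3, -46.7, 533.4]
tcp_rot: [3.132, -0.063, -0.076]
contact_force: [-1.1, -0.2, -4.2]
opening: 0.383
```

```bash
python3 -c "
from h import *
gp([649.5,-44.3,308])"
```

```text
grasp pt [638.9 -49.  378.8] tool shift [ 5.7 -6.2 71.2]
t 24.45 tcp [629.3 -46.7 533.4] rot [ 3.132 -0.063 -0.076] F [-1.1 -0.2 -4.2] M [-0.01  0.09 -0.05] op 0.383
```

>>> step_arm --commands '[[[6,-5,10],0,0],[[0,0,25],0,0],[[0,0,22],0,0],[[0,0,8],0,0],[[0,0,0],0,0]]'

```text
clock: 25.08
eef_pos: [638.7, -46.4, 465.2]
tcp_rot: [3.13, -0.06, -0.08]
contact_force: [0.1, -1.2, -3.3]
opening: 0.386
```

```bash
python3 -c "
from h import *
gp([649.5,-44.3,308])"
```

```text
grasp pt [647.8 -48.9 310.5] tool shift [ 1.1 -4.8  2.5]
t 25.07 tcp [638.7 -46.4 465.2] rot [ 3.13 -0.06 -0.08] F [ 0.1 -1.2 -3.3] M [ 0.04  0.05 -0.01] op 0.386
```

>>> step_arm --commands '[[[-5,-4,3],0,0],[[-8,0,1],0,0],[[-8,0,1],0,0],[[-8,0,1],0,0],[[-8,0,1],0,0],[[-8,0,1],0,0]]'

```text
clock: 25.82
eef_pos: [593.1, -38.7, 458.2]
tcp_rot: [3.13, -0.07, -0.08]
contact_force: [1.7, -0.1, -2.4]
opening: 0.386
```

```bash
python3 -c "
from h import *
ins(-70,-4.8,158)"
```

```text
crate xyz of grip [ 15.7 -70.8 269.9] underside if aligned 111.9 to y slot: tool y -0.8 F crate [ 0.5  0.  -2.9]
t 25.82 tcp [593.1 -38.7 458.2] rot [ 3.13 -0.07 -0.08] F [ 1.7 -0.1 -2.4] M [ 0.   -0.53 -0.02] op 0.386
```

Contact signature as with the case. Continue tilting.

>>> step_arm --commands '[[[-8,0,0],0,0],[[-8,0,0],0,0],[[-8,0,0],0,0],[[0,0,0],0,0]]'

```text
clock: 26.32
eef_pos: [566.8, -36.7, 455.7]
tcp_rot: [3.13, -0.069, -0.08]
contact_force: [2.2, -0.2, -3.1]
opening: 0.383
```

```bash
python3 -c "
from h import *
ins(-70,-4.8,158)"
```

```text
crate xyz of grip [ -9.5 -70.9 278.8] underside if aligned 120.8 to y slot: tool y -0.9 F crate [ 0.7 -0.1 -3.7]
t 26.32 tcp [566.8 -36.7 455.7] rot [ 3.13  -0.069 -0.08 ] F [ 2.2 -0.2 -3.1] M [-0.08 -0.44  0.01] op 0.383
```

>>> step_arm --commands '[[[1.5,0,4],0,0],[[2.6,0,6.5],0,0],[[2.6,0,6.5],0,0],[[2.6,0,6.5],0,0],[[2.6,0,6.5],0,0],[[2.6,0,6.5],0,0],[[1.5,0,4],0,0],[[0,0,0],0,0]]'

```text
clock: 27.32
eef_pos: [587.4, -38.8, 412.8]
tcp_rot: [3.13, -0.068, -0.08]
contact_force: [1.6, 0.8, -4.7]
opening: 0.39
```

```bash
python3 -c "
from h import *
ins(-70,-4.8,158)"
```

```text
crate xyz of grip [ -9.  -71.3 231.3] underside if aligned 73.3 to y slot: tool y -1.3 F crate [-0.7  0.9 -4.9]
t 27.32 tcp [587.4 -38.8 412.8] rot [ 3.13  -0.068 -0.08 ] F [ 1.6  0.8 -4.7] M [ 0.02 -0.39 -0.03] op 0.39
```

>>> step_arm --commands '[[[0.8,0,2.2],0,0],[[0.8,0,2.2],0,0],[[0.8,0,2.2],0,0],[[0.7,0,1.9],0,0]]'

```text
clock: 27.82
eef_pos: [591.2, -39.2, 404.8]
tcp_rot: [3.13, -0.069, -0.08]
contact_force: [1.0, 0.0, -2.5]
opening: 0.386
```

```bash
python3 -c "
from h import *
ins(-70,-4.8,158)"
```

```text
crate xyz of grip [ -8.7 -71.4 222.3] underside if aligned 64.3 to y slot: tool y -1.4 F crate [-0.2  0.1 -2.7]
t 27.82 tcp [591.2 -39.2 404.8] rot [ 3.13  -0.069 -0.08 ] F [ 1.   0.  -2.5] M [ 0.06 -0.31  0.02] op 0.386
```

>>> step_arm --commands '[[[0.6,0,1.9],0,0],[[0.6,0,1.9],0,0],[[0.6,0,1.9],0,0]]'

```text
clock: 28.2
eef_pos: [593.6, -39.5, 398.9]
tcp_rot: [3.13, -0.069, -0.08]
contact_force: [1.7, -0.2, -2.4]
opening: 0.384
```

```bash
python3 -c "
from h import *
ins(-70,-4.8,158)"
```

```text
crate xyz of grip [ -9.1 -71.5 216. ] underside if aligned 58.0 to y slot: tool y -1.5 F crate [ 0.5 -0.1 -2.9]
t 28.2 tcp [593.6 -39.5 398.9] rot [ 3.13  -0.069 -0.08 ] F [ 1.7 -0.2 -2.4] M [ 0.04 -0.26 -0.  ] op 0.384
```

>>> step_arm --commands '[[[0.7,0,1.6],0,0],[[0.7,0,1.6],0,0]]'

```text
clock: 28.45
eef_pos: [594.5, -39.7, 397.6]
tcp_rot: [3.13, -0.067, -0.08]
contact_force: [-12.5, 0.6, 23.3]
opening: 0.387
```

```bash
python3 -c "
from h import *
ins(-70,-4.8,158)"
```

```text
crate xyz of grip [ -9.  -71.6 214.5] underside if aligned 56.5 to y slot: tool y -1.6 F crate [-1.5 -0.4 26.4]
t 28.45 tcp [594.5 -39.7 397.6] rot [ 3.13  -0.067 -0.08 ] F [-12.5   0.6  23.3] M [0.18 1.68 0.01] op 0.387
```

Floor contact at ~57 (consistent with ~53 given the grip height of 162). Relax and release, then retreat.

>>> step_arm --commands '[[[-0.2,0,-0.5],0,0],[[0,0,0],0,0.42],[[0,0,0],0,0.48],[[0,0,0],0,0.54],[[0,0,0],0,0.56],[[-4,0,-9.5],0,0.56],[[-7,0,-17],0,0.56],[[-7,0,-17],0,0.56],[[-4,0,-30],0,0.56],[[-4,0,-30],0,0.56]]'

```text
clock: 29.7
eef_pos: [558.4, -35.5, 504.9]
tcp_rot: [3.13, -0.065, -0.08]
contact_force: [0.8, 0.3, 0.4]
opening: 0.558
```

```bash
python3 -c "
from h import *
gp([530,226,250]); a=grab_frame('top')[125:215,140:340]; b=grab_frame('scene')[150:300,200:400]
f=lambda i:cv2.convertScaleAbs(cv2.resize(i,None,fx=3,fy=3,interpolation=cv2.INTER_CUBIC),alpha=1.4,beta=10)
a=f(a);b=f(b);cv2.imwrite('pics/f1.png',cv2.resize(np.vstack([a,b]),None,fx=.82,fy=.82))"
```

```text
grasp pt [568.2 -38.1 350.2] tool shift [ -65.6 -261.2   93.2]
t 29.7 tcp [558.4 -35.5 504.9] rot [ 3.13  -0.065 -0.08 ] F [0.8 0.3 0.4] M [-0.02  0.03  0.01] op 0.558
```

View pics/f1.png

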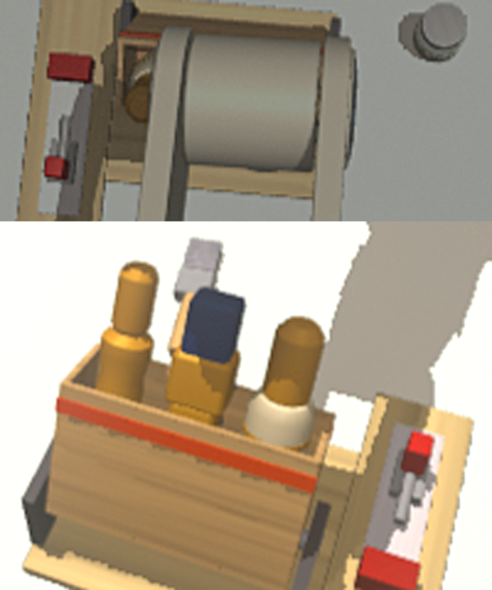

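All three stand in the crate along the slant, lock still open. Moving behind the lock with fingers shut.

>>> step_arm --commands '[[[-10,-25,0],0,0],[[-15,-43,0],0,0],[[-15,-43,0],0,0],[[-15,-43,0],0,0],[[-15,-43,0],0,0],[[-15,-43,0],0,0],[[-8,-18,20],0,0],[[0,0,50],0,0],[[0,0,50],0,0],[[0,0,0],0,0]]'

```text
clock: 31.05
eef_pos: [490.5, 234.9, 381.2]
tcp_rot: [3.133, -0.079, -0.081]
contact_force: [0.4, 0.3, 0.2]
opening: 0.003
```

```bash
cat >>h.py <<'E'
def tip(target):
    s=sense(); M=Ro.from_euler('xyz',s["tcp_rot"]).as_matrix(); g=s["eef_pos"]+M[:,2]*173
    print("tip",g.round(1),"tool shift",(M.T@(np.array(target)-g)).round(1)); rep()
E
python3 -c "
from h import *
tip([515,227,44])"
```

```text
tip [503.9 232.4 208.8] tool shift [ -1.5   3.1 165.2]
t 31.05 tcp [490.5 234.9 381.2] rot [ 3.133 -0.079 -0.081] F [0.4 0.3 0.2] M [ 0.04  0.09 -0.02] op 0.003
```

>>> step_arm --commands '[[[-2,3,30],0,0],[[0,0,45],0,0],[[0,0,45],0,0],[[0,0,28],0,0],[[0,0,0],0,0]]'

```text
clock: 31.68
eef_pos: [505.4, 231.9, 242.3]
tcp_rot: [3.141, -0.092, -0.083]
contact_force: [1.1, 0.3, -0.3]
opening: 0.004
```

```bash
python3 -c "
from h import *
tip([515,227,44])"
```

```text
tip [521.3 230.5  70. ] tool shift [-8.4  4.  25.3]
t 31.68 tcp [505.4 231.9 242.3] rot [ 3.141 -0.092 -0.083] F [ 1.1  0.3 -0.3] M [-0.02  0.02 -0.01] op 0.004
```

>>> step_arm --commands '[[[-5,3.5,12],0,0],[[0,0,13],0,0],[[0,0,0],0,0],[[8,0,0.8],0,0],[[10,0,1],0,0],[[10,0,1],0,0],[[10,0,1],0,0]]'

```text
clock: 32.55
eef_pos: [544.2, 226.2, 221.0]
tcp_rot: [-3.139, -0.097, -0.083]
contact_force: [-4.0, 1.0, 1.5]
opening: 0.002
```

```bash
python3 -c "
from h import *
tip([544,225,45])"
```

```text
tip [560.9 225.3  48.8] tool shift [-17.1   1.7   2.2]
t 32.55 tcp [544.2 226.2 221. ] rot [-3.139 -0.097 -0.083] F [-4.   1.   1.5] M [ 0.3   0.62 -0.  ] op 0.002
```

>>> step_arm --commands '[[[10,0,1],0,0],[[10,0,1],0,0],[[10,0,1],0,0],[[10,0,1],0,0],[[8,0,0.8],0,0]]'

```text
clock: 33.17
eef_pos: [595.8, 222.0, 220.9]
tcp_rot: [-3.139, -0.097, -0.083]
contact_force: [-3.2, 1.2, 2.1]
opening: -0.0
```

```bash
python3 -c "
from h import *
tip([626,219,45])"
```

```text
tip [612.4 221.1  48.7] tool shift [13.3  1.   5. ]
t 33.17 tcp [595.8 222.  220.9] rot [-3.139 -0.097 -0.083] F [-3.2  1.2  2.1] M [0.2  0.53 0.02] op -0.0
```

>>> step_arm --commands '[[[3,0,0.3],0,0],[[3,0,0.3],0,0],[[3,0,0.3],0,0]]'

```text
clock: 33.55
eef_pos: [601.4, 221.3, 219.8]
tcp_rot: [-3.142, -0.084, -0.085]
contact_force: [-16.1, 4.0, 11.1]
opening: -0.001
```

```bash
python3 -c "
from h import *
tip([626,219,45])"
```

```text
tip [616.  220.   47.4] tool shift [9.8 0.2 3.3]
t 33.55 tcp [601.4 221.3 219.8] rot [-3.142 -0.084 -0.085] F [-16.1   4.   11.1] M [0.68 2.36 0.06] op -0.001
```

>>> step_arm --commands '[[[3,0,0.3],0,0],[[3,0,0.3],0,0]]'

```text
clock: 33.8
eef_pos: [603.3, 221.0, 219.0]
tcp_rot: [3.139, -0.073, -0.085]
contact_force: [-13.8, 3.4, 9.7]
opening: 0.0
```

```bash
python3 -c "
from h import *
tip([626,219,45])
for n,z in(('scene',69),('top',69)):
  im=grab_frame(n); hsv=cv2.cvtColor(im,cv2.COLOR_BGR2HSV); m=(((hsv[...,0]<8)|(hsv[...,0]>172))&(hsv[...,1]>150)&(hsv[...,2]>60)).astype('uint8')
  k,_,st,ce=cv2.connectedComponentsWithStats(m)
  for i in range(1,k):
    w=onz(n,ce[i],50)
    if st[i,4]>15 and 450<w[0]<800 and 150<w[1]<300: print(n,ce[i].round(1),st[i],w.round(0))
"
```

```text
tip [615.8 219.4  46.4] tool shift [10.  -0.5  2.1]
t 33.8 tcp [603.3 221.  219. ] rot [ 3.139 -0.073 -0.085] F [-13.8   3.4   9.7] M [0.67 2.18 0.03] op 0.0
scene [363.1 269.8] [357 261  13  19 167] [638. 220.  50.]
scene [357.3 292.7] [344 283  27  22 356] [696. 214.  50.]
top [168.6 151.2] [160 147  17  10 135] [689. 212.  50.]
```

```bash
python3 -c "
from h import *
print(sense()['contact_force'])
im=cv2.imread('pics/scene0.png'); hsv=cv2.cvtColor(im,cv2.COLOR_BGR2HSV); m=(((hsv[...,0]<8)|(hsv[...,0]>172))&(hsv[...,1]>150)&(hsv[...,2]>60)).astype('uint8')
k,_,st,ce=cv2.connectedComponentsWithStats(m)
for i in range(1,k):
    w=onz('scene',ce[i],50)
    if st[i,4]>15 and 450<w[0]<800 and 150<w[1]<300: print(ce[i].round(1),st[i],w.round(0))
"
```

```text
[-13.7625328    3.92437085   9.16782259]
[369.7 240.9] [363 236  13  15  86] [558. 226.  50.]
[357.7 291.4] [345 283  26  18 295] [692. 214.  50.]
```

>>> step_arm --commands '[[[5,0,0.5],0,0],[[4,0,0.5],0,0]]'

```text
clock: 34.15
eef_pos: [606.3, 220.6, 217.5]
tcp_rot: [3.135, -0.056, -0.086]
contact_force: [-16.8, 3.3, 11.1]
opening: 0.0
```

```bash
python3 -c "
from h import *
tip([626,219,45])"
```

```text
tip [615.7 218.6  44.7] tool shift [10.2 -1.3  0.3]
t 34.15 tcp [606.3 220.6 217.5] rot [ 3.135 -0.056 -0.086] F [-16.8   3.3  11.1] M [0.59 2.54 0.02] op 0.0
```

Tip stopped at 615.7–616 under three pushes: end stop. Retreat and take a last numeric check.

>>> step_arm --commands '[[[-5,0,0],0,0],[[-15,0,0],0,0],[[-20,0,-5],0,0],[[-10,0,-40],0,0],[[0,0,-50],0,0],[[0,0,-50],0,0],[[0,0,-50],0,0],[[0,0,0],0,0],[[0,0,0],0,0]]'

```text
clock: 35.28
eef_pos: [539.9, 226.4, 413.2]
tcp_rot: [3.134, -0.06, -0.085]
contact_force: [0.2, -0.6, -0.3]
opening: -0.003
```

```bash
python3 -c "
from h import *
rep()
def blobs(im,n):
  hsv=cv2.cvtColor(im,cv2.COLOR_BGR2HSV); m=(((hsv[...,0]<8)|(hsv[...,0]>172))&(hsv[...,1]>150)&(hsv[...,2]>60)).astype('uint8')
  k,_,st,ce=cv2.connectedComponentsWithStats(m)
  for i in range(1,k):
    w=onz(n,ce[i],50)
    if st[i,4]>15 and 450<w[0]<800 and 150<w[1]<300: print(n,ce[i].round(1),st[i],w.round(0))
for n in('scene','top'):
  im=grab_frame(n); blobs(cv2.imread(f'pics/{n}0.png'),n); blobs(im,n)
  if n=='scene':
    d=cv2.absdiff(im,cv2.imread('pics/f1s.png')) if False else None
    a=cv2.imread('pics/scene0.png'); 
    for q,(x0,y0,x1,y1) in dict(chair=(85,200,135,255),varnish=(145,238,182,280),brush=(265,155,295,203)).items(): print(q,'mean change',cv2.absdiff(im,a)[y0:y1,x0:x1].mean().round(1))
"
```

```text
t 35.27 tcp [539.9 226.4 413.2] rot [ 3.134 -0.06  -0.085] F [ 0.2 -0.6 -0.3] M [-0.02  0.02 -0.  ] op -0.003
scene [369.7 240.9] [363 236  13  15  86] [558. 226.  50.]
scene [357.7 291.4] [345 283  26  18 295] [692. 214.  50.]
scene [363.  270.1] [357 262  13  18 158] [638. 219.  50.]
scene [357. 292.] [344 283  27  18 327] [694. 213.  50.]
chair mean change 5.1
varnish mean change 5.6
brush mean change 36.1
top [167.7 151.4] [160 147  17  10 150] [689. 215.  50.]
top [161.6 192.4] [158 189   8   8  54] [569. 229.  50.]
top [167.7 151.4] [160 147  17  10 149] [689. 214.  50.]
top [164.3 167.3] [161 164   8   8  51] [642. 223.  50.]
```

Scene view gives 80 mm travel, top view about 72 mm — they disagree, so I'll measure the edges better before handing in.

```bash
python3 - <<'E'
from h import *
for n in('top','scene'):
  for tag,im in(('init',cv2.imread(f'pics/{n}0.png')),('now',grab_frame(n))):
    f=im.astype(int); red=np.clip(f[...,2]-(f[...,0]+f[...,1])//2,0,255)
    win=(150,160,180,205) if n=='top' else (350,230,385,282)
    x0,y0,x1,y1=win; r=red[y0:y1,x0:x1]; rel=(r>35).astype('uint8')
    k,_,st,ce=cv2.connectedComponentsWithStats(rel)
    i=1+st[1:,4].argmax(); c=ce[i]+[x0,y0]; s=st[i]
    prof=r[:, s[0]+2:s[0]+s[2]-2].mean(1).round(0).astype(int)
    print(n,tag,'bbox',s[:4]+[x0,y0,0,0],'c',c.round(2),onz(n,c,69).round(1) if n=='top' else '', 'topedge X',onz(n,(c[0]+1,s[1]+y0),69).round(0))
    print(' rows from',y0,prof.tolist())
E
```

```text
top init bbox [158 189   8   8] c [161.5  192.41] [566.6 225.2  69. ] topedge X [576. 223.  69.]
 rows from 160 [6, 6, 6, 4, 3, 2, 3, 1, 1, 1, 0, 1, 0, 0, 0, 0, 0, 1, 0, 0, 0, 1, 2, 2, 2, 2, 2, 0, 17, 65, 68, 66, 65, 66, 66, 69, 50, 13, 2, 0, 0, 0, 0, 0, 0]
top now bbox [161 164   8   8] c [164.32 167.37] [638.8 219.3  69. ] topedge X [649. 217.  69.]
 rows from 160 [3, 2, 0, 25, 68, 68, 68, 66, 68, 68, 72, 45, 20, 1, 1, 0, 0, 0, 0, 0, 0, 0, 0, 0, 0, 0, 0, 0, 0, 0, 0, 0, 0, 0, 0, 0, 0, 0, 0, 0, 0, 0, 0, 0, 0]
scene init bbox [350 230  35  52] c [370.39 251.56]  topedge X [539. 224.  69.]
 rows from 230 [48, 48, 45, 41, 37, 37, 45, 53, 57, 57, 57, 57, 57, 52, 41, 33, 30, 31, 31, 31, 30, 28, 23, 20, 19, 19, 19, 19, 19, 20, 20, 19, 20, 20, 20, 20, 21, 22, 22, 23, 23, 23, 23, 24, 24, 25, 26, 26, 26, 26, 27, 26]
scene now bbox [350 230  35  40] c [365.57 241.33]  topedge X [542. 213.  69.]
 rows from 230 [51, 50, 47, 43, 39, 34, 29, 25, 24, 25, 24, 24, 24, 25, 24, 24, 24, 24, 24, 24, 24, 24, 24, 23, 23, 21, 19, 19, 19, 19, 18, 22, 35, 49, 59, 60, 62, 63, 63, 62, 56, 46, 38, 36, 35, 36, 36, 34, 30, 26, 24, 23]
```

```bash
python3 - <<'E'
from h import *
for d in(0,66,72,76,80): print(d,proj('scene',np.array([567+d*.997,223-d*.08,69.]))-proj('scene',np.array([567,223,69.])),proj('top',np.array([567+d*.997,223-d*.08,69.]))-proj('top',np.array([567,223,69.])))
a=cv2.imread('pics/scene0.png')[228:262,356:384]; n=grab_frame('scene')
g=a[6:18,5:22]  # grip block
import itertools
r=cv2.matchTemplate(n[250:290,345:385],g,cv2.TM_CCOEFF_NORMED); _,v,_,l=cv2.minMaxLoc(r); print('scene match',v,'shift',l[0]+345-361,l[1]+250-234)
f=lambda im:(im[...,2].astype(float)-im[...,1])
b=cv2.imread('pics/top0.png')
for nm,im,y in(('i',b,(183,203)),('n',grab_frame('top'),(158,176))):
  p=f(im)[y[0]:y[1],159:165].mean(1) if nm=='i' else f(im)[y[0]:y[1],162:168].mean(1); print(nm,p.round(0).tolist())
  p=im[140:200,150:180].max(2)
  np.set_printoptions(linewidth=200); print((im[140:203,162 if nm=='i' else 165]).tolist())
E
```

```text
0 [0. 0.] [0. 0.]
66 [-5.6 24. ] [  2.5 -22.9]
72 [-6.1 26.3] [  2.7 -24.9]
76 [-6.5 27.8] [  2.9 -26.3]
80 [-6.8 29.4] [  3.  -27.7]
scene match 0.9543505907058716 shift -6 26
i [1.0, 1.0, 0.0, 0.0, -4.0, 16.0, 64.0, 68.0, 65.0, 64.0, 65.0, 65.0, 68.0, 49.0, 13.0, 1.0, -2.0, -2.0, -2.0, -2.0]
[[62, 85, 98], [61, 84, 97], [61, 84, 98], [60, 83, 96], [63, 86, 98], [66, 91, 100], [38, 53, 83], [20, 20, 75], [18, 19, 75], [21, 23, 76], [20, 22, 75], [21, 21, 76], [21, 23, 75], [20, 23, 76], [21, 24, 77], [22, 22, 81], [8, 6, 41], [40, 40, 46], [93, 96, 95], [100, 103, 102], [97, 100, 101], [95, 98, 99], [97, 99, 101], [96, 98, 99], [97, 100, 100], [95, 98, 99], [96, 99, 100], [96, 99, 99], [97, 100, 100], [96, 100, 99], [95, 99, 98], [97, 101, 100], [98, 102, 100], [100, 103, 101], [100, 104, 102], [102, 105, 103], [101, 103, 102], [102, 106, 103], [102, 105, 102], [103, 106, 103], [103, 107, 104], [78, 81, 81], [69, 72, 73], [73, 75, 77], [73, 75, 76], [74, 76, 77], [73, 75, 76], [76, 79, 76], [44, 44, 58], [21, 23, 86], [27, 28, 95], [27, 29, 93], [27, 30, 93], [27, 29, 94], [28, 31, 
[... 487 characters left out ...]
], [71, 73, 74], [72, 76, 77], [73, 76, 77], [73, 76, 76], [77, 80, 76], [47, 49, 72], [24, 26, 91], [27, 29, 96], [28, 30, 95], [28, 30, 95], [28, 30, 96], [28, 29, 97], [28, 31, 101], [17, 20, 65], [3, 3, 25], [72, 74, 72], [50, 52, 52], [92, 95, 93], [104, 106, 105], [101, 104, 103], [101, 104, 102], [100, 104, 102], [100, 103, 101], [101, 105, 103], [102, 105, 103], [101, 104, 102], [101, 104, 102], [103, 105, 103], [106, 108, 105], [77, 79, 77], [80, 82, 80], [88, 89, 87], [89, 90, 88], [106, 108, 105], [113, 114, 112], [110, 112, 110], [111, 113, 110], [111, 112, 110], [108, 110, 108], [106, 108, 106], [103, 105, 103], [102, 104, 102], [103, 105, 103], [102, 103, 101], [102, 105, 103]]
```

Both views now agree on ~72 mm travel, with the slide visually against the keeper — so it likely began ~8 mm in. I'll push once more, harder, to prove it is the stop.

>>> step_arm --commands '[[[10,0,40],0,0],[[10,0,50],0,0],[[0,0,50],0,0],[[0,0,25],0,0],[[0,0,0],0,0]]'

```text
clock: 36.2
eef_pos: [571.0, 222.5, 242.3]
tcp_rot: [3.133, -0.057, -0.085]
contact_force: [0.6, -0.3, 1.4]
opening: -0.003
```

```bash
python3 -c "
from h import *
tip([605,221,52])"
```

```text
tip [580.8 220.1  69.6] tool shift [23.  -3.2 18.9]
t 36.2 tcp [571.  222.5 242.3] rot [ 3.133 -0.057 -0.085] F [ 0.6 -0.3  1.4] M [0.04 0.03 0.02] op -0.003
```

>>> step_arm --commands '[[[0,-2,16],0,0],[[0,0,4],0,0],[[10,0,0.5],0,0],[[10,0,0],0,0],[[8,0,0],0,0],[[7,0,-1],0,0],[[7,0,-1],0,0]]'

```text
clock: 37.08
eef_pos: [609.9, 222.2, 226.6]
tcp_rot: [3.132, -0.037, -0.088]
contact_force: [-31.9, 12.3, 16.2]
opening: -0.002
```

```bash
python3 -c "
from h import *
tip([605,221,52])"
```

```text
tip [616.1 219.9  53.7] tool shift [-11.2  -0.1   1.3]
t 37.08 tcp [609.9 222.2 226.6] rot [ 3.132 -0.037 -0.088] F [-31.9  12.3  16.2] M [2.02 5.06 0.13] op -0.002
```

32 N and the tip is at the same place: hard stop. Retreat and hand in.

>>> step_arm --commands '[[[-3,0,0],0,0],[[-15,0,0],0,0],[[-20,0,-5],0,0],[[-5,0,-40],0,0],[[0,0,-50],0,0],[[0,0,-50],0,0],[[0,0,0],0,0],[[0,0,0],0,0]]'

```text
clock: 38.08
eef_pos: [558.0, 227.5, 374.3]
tcp_rot: [3.131, -0.038, -0.089]
contact_force: [0.4, -0.0, -0.1]
opening: -0.002
```

```bash
python3 - <<'E'
from h import *
rep(); im=grab_frame('scene'); a=cv2.imread('pics/f1.png')
f=im.astype(int); red=f[...,2]-(f[...,0]+f[...,1])//2
print('lock rows', (red[255:285,359:368].mean(1)).round(0).tolist())
# bystanders: best template shift against first picture
o=cv2.imread('pics/scene0.png')
for q,(x0,y0,x1,y1) in dict(chair=(88,203,132,252),varnish=(147,240,180,278),brush=(268,155,293,203),figure=(233,160,262,200)).items():
    if q=='figure': continue
    r=cv2.matchTemplate(im[y0-10:y1+10,x0-10:x1+10],o[y0:y1,x0:x1],cv2.TM_CCOEFF_NORMED); _,v,_,l=cv2.minMaxLoc(r); print(q,round(v,2),'shift',l[0]-10,l[1]-10)
sign_off()
E
```

```text
t 38.08 tcp [558.  227.5 374.3] rot [ 3.131 -0.038 -0.089] F [ 0.4 -0.  -0.1] M [ 0.03 -0.   -0.02] op -0.002
lock rows [14.0, 14.0, 14.0, 14.0, 14.0, 12.0, 28.0, 74.0, 107.0, 112.0, 113.0, 119.0, 125.0, 127.0, 124.0, 103.0, 69.0, 47.0, 42.0, 43.0, 41.0, 40.0, 38.0, 28.0, 17.0, 8.0, 6.0, 7.0, 7.0, 6.0]
chair 1.0 shift 0 0
varnish 1.0 shift 0 0
brush 0.27 shift 0 0
the job is handed in; nothing more can be done
```

The job is handed in at 38 s. As far as I could measure, all three pieces are packed and the lock is home; `sign_off` gave no verdict.

**Packing.** I gripped each piece by its head and tilted it to the slant by letting it pivot in the fingers against the near rim. I then lowered each along the crate's axis until it touched the floor, about 52–53 mm up from the crate's origin, and released it. The touch forces were about 40 N (jar), 15 N (case) and 26 N (figure), against the 50 N limit. The jar's 40 N was closer to that limit than I wanted.

**Picture with all three in.** They stand side by side along the slant, with the lock still open. I took no closer look at them after moving the lock.

**Lock.** I pushed it until it stopped. The last push reached about 32 N against the stated 3 N of friction, and the fingertip stopped within 0.5 mm of where earlier pushes had ended.

**Checks that disagreed:**
- **Lock travel:** a first colour-centroid check in the scene view gave 80 mm. Better measurements in both views gave about 72 mm, with the slide against the keeper. I take the lock to have started about 8 mm in, because it would not move further under the harder push.
- **Jar floor height:** the arm reading gave about 44 mm when the jar touched, but the image gave 52–55 mm, so its height in the grip was probably misjudged.

**Bystanders.** The chair and varnish jar showed no shift in the final picture. The brush check failed to match (0.27), probably because the arm's shadow or the arm itself covered it. The arm never went near the brush.

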